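Tighten the filter cover's loose knobs evenly

TASK

The round irrigation-filter housing on the balcony table has four red clamp knobs on its aluminium cover: two are already tight (bars pointing at the centre like spokes), and the two facing each other across the centre with their bars lying crosswise are still loose. Tighten those two clockwise evenly in two passes: turn one about half of its quarter turn and let go, do the same to the opposite one and let go, and only then turn each fully home to its stop, one after the other. Let go at the end, and do not shift or knock over the empty glass.

Things in the scene. Friction and masses are not known exactly. Their poses are not given: they have to be found in the camera images.
- housing: round grey filter housing, fixed, 232 mm across, flat aluminium cover 65 mm above the table; two hose stubs low on its side reach 34 mm past the cover's edge. Origin: centre of underside, z up. Four identical upright red bar knobs with axes 85 mm from the centre: loose ones at +x (knob_a) and -x (knob_b), tight rigid ones at +y and -y
- knob_a (a joint): loose red knob on the housing's +x side; white-lined bar 50 x 14 mm, from 73 to 101 mm above the table, on a 24 mm round neck. Value in rad grows clockwise from above: 0 = bar crosswise (along the housing's y axis), 1.57 = hard stop, tight, bar points at the housing's centre. Starts at 0 to 0.35; stiff (0.1 N m), stays where left
- knob_b (a joint): loose red knob on the housing's -x side; white-lined bar 50 x 14 mm, from 73 to 101 mm above the table, on a 24 mm round neck. Value in rad grows clockwise from above: 0 = bar crosswise (along the housing's y axis), 1.57 = hard stop, tight, bar points at the housing's centre. Starts at 0 to 0.35; stiff (0.1 N m), stays where left
- glass: empty drinking glass, 68 mm across the rim, 100 mm tall, standing loose on the table to one side of the housing; origin at the centre of its underside, z up
There are look-alikes about, which are no part of the job. What is shaped like the glass but brown is not meant.

How it is judged:
By the outcome, as a careful person would: the job done as asked, in the order asked, and still so for the second after the job is handed in, with the robot touching nothing.
It also fails if it takes over 61 s, if anything falls off the work surface, if the arm or the gripper's body presses on something with over 40 N, if the wrist force passes 120 N, or if a joint passes its speed limit or range.

ROBOT

A 6-joint arm with a two-finger parallel gripper is mounted at the origin on the work surface. World frame = base frame: x ahead of the robot, y to its left, z up, the work surface at z = 0. Lengths are in m, angles in rad, forces in N, time in s.
With the tool pointing down it reaches from about 0.35 to 0.975 m from the base axis. Payload 4.9 kg.
Tool frame: the origin (TCP) lies at the very end of the fingers, on their centre line; the grasp point (between the pads) lies behind it (manip.pinch_z is the y of the grasp point in the tool frame, in m); y points along the fingers, x is the direction in which the jaws open and shut, and the axes are right-handed (so a half turn about y gives the same grasp; the last joint's range is limited). The gripper opens to 85 mm and grips with 20 to 120 N. Pads are 22 mm wide; open, the fingers measure 114 mm over their backs; the gripper's body (76 mm by 85 mm) begins 54 mm behind the grasp point. The pads swing forward as they close: fully open they stand 13 mm farther back than shut.
Start: joints at [-1.336, 0.053, 1.613, -0, 1.476, -0.119], TCP at [0.217, -0.586, 0.196] pointing down, gripper open.
Joint ranges: [-3.01, 3.01], [-1.01, 2.22], [0.06, 2.58], [-1.02, 4.17], [0.09, 2.62], [-3.14, 3.14]. Speed limits (rad/s): [2.57, 2.57, 3.14, 3.14, 3.14, 3.14].

INTERFACE

Orientations are given as a unit quaternion [w, x, y, z].
In Python, from plant import manip gives the robot as it stands.
- The arm moves only by the tool drive_tool, never from a script. Its argument "motion" is a list of rows, each a list of 3 entries, a list of its own where there are three numbers: the shift along the tool's x, y, z in units of 25 mm (1.0 is 25 mm), then the turn, a rotation vector about the tool's x, y, z in units of 5 degrees (1.0 is 5 degrees), then the closure, from -1 (fully open) to 1 (shut). A call has 1 to 12 rows; each row shifts and turns the commanded pose from where the row before left it, along the tool's axes as they then stand; what a row does not reach is not made up. A row lasts 1/10 s, in which the tool goes at most 50 mm and 8.59 degrees, less where a joint would pass 70% of its speed; a pose out of reach is approached as far as the arm can. A call is refused whole if a number of a shift passes 1 or a number of a turn 1, either way. A call with a gripper value outside its range is refused whole. The fingers move at their own pace and stop on an object; the grip force is fixed at half the most. Time passes only in rows, so rows that do not move let the fingers close. It gives the time, the measured TCP pose, the force and the opening at its end, in the units of the state.
- manip.state(): the state, without advancing time (a new reading comes with each control period).
- manip.grab_frame(name): name is "scene" or "top" or "wrist"; returns a dict with "img" (384x512x3 uint8, blue, green, red), "range_z" (384x512 float32, m along the optical axis (not along the pixel's ray), 0 where there is no reading), "camera_matrix" (3x3 intrinsics, pixels), "k1" (the pictures are not rectified: a ray, as slopes to the right and down, at radius r is drawn at 1 + k1 r^2 times it, then the intrinsics apply), "world_from_camera" (4x4, takes a point from camera to world coordinates); the wrist camera has in their place "T_tool_cam" (4x4, takes a point from camera to tool coordinates, whose origin is the TCP and whose axes are the tool frame's). Camera axes: x right, y down, z forward; pixel columns grow to the right and rows downward; lengths in m; the calibration is good to about 2 mm. A picture is of the moment at which its call begins: read the wrist's pose just before it.
- manip.job_done(): hands the job in, once; it reports no verdict.
The state is a dict: "time": time; "joint_pos": joint angles; "joint_vel": joint speeds; "joint_efforts": joint torques, N m; "tool_pos": TCP position; "tool_rot": TCP orientation; "contact_force": force on the tool from outside, world axes, zero at the start; "ft_torque": the same for the moment, N m; "gripper_width": opening from 0.0 (shut) to 1.0 (fully open).
Only numpy, scipy, OpenCV 4.12 (cv2) and the standard library are available. Lean on these libraries where they do the work, as an engineer would, in place of code of your own. Each camera call takes 0.05 s, during which the arm holds its last target. There are 200 camera calls.

## Working session

There is one attempt and no reset: what is moved stays moved. The work goes in short steps, Python scripts to look and compute and a tool call to move; the robot and the scene stay as the last step left them, time stands still between calls to the robot, and variables do not carry over. Pictures are saved under pics/ and viewed, about 8 in all and at most 12, crops included, and the job is handed in when it is done.

Besides the shell and the picture viewer there is one more tool, called in YAML: its name, and indented under it one key for each argument. drive_tool: Moves the arm, as the interface text tells. Its arguments: {"type":"object","properties":{"motion":{"type":"array","items":{"type":"array"}}},"required":["motion"]}

```bash
mkdir -p pics; ls; python3 - <<'E'
from plant import manip
import cv2,numpy as np
s=manip.state();print(s)
print(manip.pinch_z)
for n in("scene","top"):
    f=manip.grab_frame(n);cv2.imwrite(f"pics/{n}0.png",f["img"]);np.savez(f"pics/{n}0.npz",**f)
    print(n,f["camera_matrix"],f["k1"],f["world_from_camera"])
E
```

```text
pics
{'time': 0.0, 'joint_pos': array([-1.33594974e+00,  5.33312084e-02,  1.61428730e+00, -5.69528412e-06,
        1.47599985e+00, -1.19012926e-01]), 'joint_vel': array([-3.27626517e-04,  1.39197719e-03, -8.13191131e-05,  4.37783932e-04,
       -2.43335201e-04,  1.32041238e-03]), 'joint_efforts': array([ 7.53320983e-04, -3.93677437e+01, -3.70177245e+01, -2.70373914e-05,
        6.78113473e-03,  1.37729538e-05]), 'tool_pos': array([ 0.21640478, -0.58560336,  0.19508299]), 'tool_rot': array([ 0.58067298, -0.57972345,  0.40472617, -0.40365372]), 'contact_force': array([-0.47849836,  0.37243468,  0.16244411]), 'ft_torque': array([-0.01846035,  0.01696115, -0.03454198]), 'gripper_width': 1.000718071415478}
-0.0187
scene [[363.39153114   0.         253.70507772]
 [  0.         363.39153114 192.26102142]
 [  0.           0.           1.        ]] -0.09675449232275056 [[-0.15827372  0.68517059 -0.71097869  1.18976359]
 [ 0.98738821  0.10710316 -0.11659093  0.09405963]
 [-0.00373661 -0.72046525 -0.69348097  0.70483475]
 [ 0.          0.          0.          1.        ]]
top [[469.29444232   0.         257.1659293 ]
 [  0.         469.29444232 187.13341194]
 [  0.           0.           1.        ]] -0.05212268616191713 [[ 0.02301664 -0.99092237  0.1324503   0.37655205]
 [-0.99964417 -0.02102506  0.01641563 -0.00526851]
 [-0.01348184 -0.132781   -0.9910537   1.41840103]
 [ 0.          0.          0.          1.        ]]
```

View pics/scene0.png

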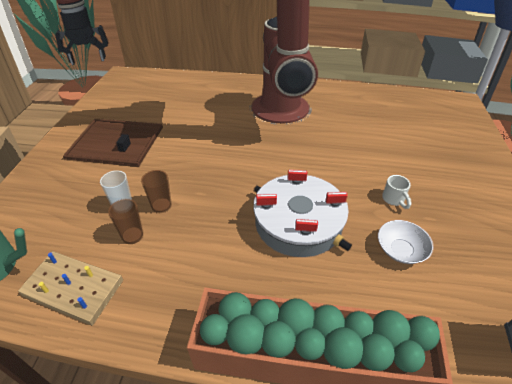

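View pics/top0.png

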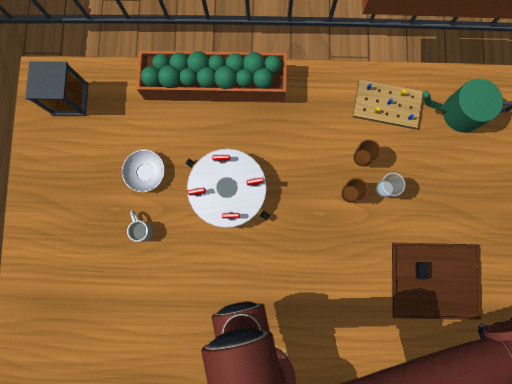

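The top view shows the housing at about (227,188), with knobs at (221,158), (231,216), (256,182) and (197,191). The left and right bars lie along spokes. The top (221,158) and bottom (231,216) bars are crosswise, so they look loose. The clear glass is at (391,185) and the brown look-alikes are at (366,152) and (353,190). I'll measure and confirm in one enlarged crop.

```bash
cat > h.py <<'E'
import cv2,numpy as np
def rays(f,px):
    K=f["camera_matrix"];d=np.array([float(f["k1"]),0,0,0])
    u=cv2.undistortPoints(np.asarray(px,float).reshape(-1,1,2),K,d)[:,0]
    return np.c_[u,np.ones(len(u))]
def toplane(f,px,z,T):
    r=rays(f,px)@T[:3,:3].T;o=T[:3,3]
    return o+r*((z-o[2])/r[:,2])[:,None]
def redmask(img):
    h=cv2.cvtColor(img,cv2.COLOR_BGR2HSV)
    return (((h[...,0]<8)|(h[...,0]>172))&(h[...,1]>150)&(h[...,2]>110)).astype(np.uint8)
def knobs(f,T,z=0.101,amin=40,box=None):
    n,l,s,c=cv2.connectedComponentsWithStats(cv2.morphologyEx(redmask(f["img"]),cv2.MORPH_CLOSE,np.ones((5,5))))
    out=[]
    for i in range(1,n):
        if s[i,4]<amin:continue
        ys,xs=np.where(l==i);P=toplane(f,np.c_[xs,ys],z,T)[:,:2].astype(np.float32)
        r=cv2.minAreaRect(P*1000);b=cv2.boxPoints(r)/1000
        e=[b[1]-b[0],b[2]-b[1]];L=max(e,key=np.linalg.norm);w=min(np.linalg.norm(e,axis=1))
        out.append((c[i].round(),s[i,4],b.mean(0).round(4),round(float(np.linalg.norm(L)),3),round(float(w),3),round(float(np.degrees(np.arctan2(L[1],L[0]))%180),1)))
    return out
E
python3 - <<'E'
import cv2,numpy as np
from h import *
for n in("top","scene"):
    f=np.load(f"pics/{n}0.npz");
    for k in knobs(f,f["world_from_camera"]):print(n,*k)
f=np.load("pics/top0.npz");T=f["world_from_camera"]
h=cv2.cvtColor(f["img"],cv2.COLOR_BGR2HSV)
m=((h[...,1]<40)&(h[...,2]>150)).astype(np.uint8)
m[:, :175]=0;m[:,285:]=0
c=max(cv2.findContours(m,0,2)[0],key=cv2.contourArea);e=cv2.fitEllipse(c);print(e,toplane(f,[e[0]],.065,T))
print("glass",toplane(f,[[391,185]],.05,T))
im=f["img"];a=cv2.resize(im[140:240,175:285],None,fx=5,fy=5,interpolation=2);b=cv2.resize(im[140:210,340:420],None,fx=3,fy=3)
b=cv2.copyMakeBorder(b,0,500-210,0,0,0);cv2.imwrite("pics/crop0.png",np.hstack([a,b]))
E
```

```text
top [221. 157.] 76 [0.6374 0.122 ] 0.046 0.012 91.1
top [255. 181.] 68 [0.5704 0.0236] 0.047 0.012 100.8
top [196. 191.] 72 [0.5379 0.1898] 0.047 0.012 100.8
top [232. 215.] 60 [0.4719 0.0912] 0.045 0.011 91.3
top [215. 369.] 202 [0.0559 0.1118] 0.084 0.042 10.5
scene [297. 176.] 140 [0.4933 0.0919] 0.048 0.03 94.3
scene [266. 200.] 154 [0.5919 0.0244] 0.048 0.03 94.8
scene [336. 198.] 147 [0.5594 0.1904] 0.051 0.027 98.9
scene [306. 226.] 169 [0.6571 0.1238] 0.047 0.025 95.1
((226.4187774658203, 187.81594848632812), (72.56891632080078, 79.60833740234375), 172.23129272460938) [[0.55352351 0.10664569 0.065     ]]
glass [[ 0.57413307 -0.37656637  0.05      ]]
```

View pics/crop0.png

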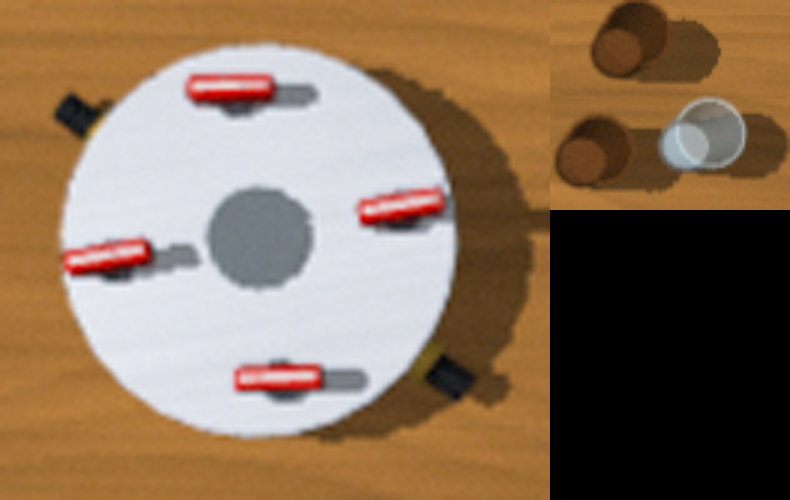

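The crop confirms it. The top and bottom bars, at (221,158) and (231,216), are crosswise and about 80° short of tight. The left and right bars are spokes. The clear glass at (391,185) is the only non-brown one, and it stands 0.37 m clear of the housing. I'll move above the near loose knob.

drive_tool:
  motion:
    - [[-0.5,0,0.43],[0,0,0],-1]
    - [[-1,0,0.87],[0,0,0],-1]
    - [[-1,0,0.87],[0,0,0],-1]
    - [[-1,0,0.87],[0,0,0],-1]
    - [[-1,0,0.87],[0,0,0],-1]
    - [[-1,0,0.87],[0,0,0],-1]
    - [[-1,0,0.87],[0,0,0],-1]
    - [[-1,0,0.87],[0,0,0],-1]
    - [[-1,0,0.87],[0,0,0],-1]
    - [[-1,0,0.87],[0,0,0],-1]
    - [[-1,0,0.87],[0,0,0],-1]
    - [[-1,0,0.87],[0,0,0],-1]

```text
time: 1.3
tool_pos: [0.3514, -0.2277, 0.1958]
tool_rot: [0.58, -0.58, 0.404, -0.404]
contact_force: [0.1, 0.6, 1.2]
gripper_width: 0.996
```

drive_tool:
  motion:
    - [[-1,0,0.87],[0,0,0],-1]
    - [[-1,0,0.87],[0,0,0],-1]
    - [[-1,0,0.87],[0,0,0],-1]
    - [[-1,0,0.87],[0,0,0],-1]
    - [[-1,0,0.87],[0,0,0],-1]
    - [[-1,0,0.87],[0,0,0],-1]
    - [[-1,0,0.87],[0,0,0],-1]
    - [[-1,0,0.87],[0,0,0],-1]
    - [[-1,0,0.87],[0,0,0],-1]
    - [[-1,0,0.87],[0,0,0],-1]
    - [[-0.4,0,0.35],[0,-1,0],-1]
    - [[0,0,0],[0,-1,0],-1]

```text
time: 2.5
tool_pos: [0.4728, 0.0946, 0.1958]
tool_rot: [-0.614, 0.614, -0.35, 0.35]
contact_force: [0.8, -0.3, -0.2]
gripper_width: 1.001
```

drive_tool:
  motion:
    - [[0,0,0],[0,-1,0],-1]
    - [[0,0,0],[0,-1,0],-1]
    - [[0,0,0],[0,-1,0],-1]
    - [[0,0,0],[0,-1,0],-1]
    - [[0,0,0],[0,-1,0],-1]
    - [[0,0,0],[0,-1,0],-1]
    - [[0,0,0],[0,-1,0],-1]
    - [[0,0,0],[0,-1,0],-1]
    - [[0,0,0],[0,-1,0],-1]
    - [[0,0,0],[0,-1,0],-1]
    - [[0,0,0],[0,-1,0],-1]
    - [[0,0,0],[0,-1,0],-1]

```text
time: 3.7
tool_pos: [0.4726, 0.0928, 0.1959]
tool_rot: [0.707, -0.707, -0.003, 0.003]
contact_force: [-0.0, 0.3, 0.1]
gripper_width: 1.001
```

```bash
cat >> h.py <<'E'
from scipy.spatial.transform import Rotation as Rn
def wrist(name,save=True):
    from plant import manip
    s=manip.state();f=manip.grab_frame("wrist")
    R=Rn.from_quat(np.roll(s["tool_rot"],-1)).as_matrix();T=np.eye(4);T[:3,:3]=R;T[:3,3]=s["tool_pos"]
    cv2.imwrite(f"pics/{name}.png",f["img"])
    p=s["tool_pos"];az=np.degrees(np.arctan2(R[1,0],R[0,0]))
    print("t",s["time"],"tcp",p.round(4),"jaw az",az.round(1),"y",R[:,1].round(3),"w",round(s["gripper_width"],2))
    for k in knobs(f,T@f["T_tool_cam"],amin=300):
        d=R.T@(np.r_[k[2],p[2]]-p)/.025
        print(*k,"shift units",d.round(2),"turn units",round(((az-(k[5]-90)+90)%180-90)/5,2))
E
python3 -c "
from h import *
wrist('w1')"
```

```text
t 3.7 tcp [0.4726 0.0928 0.1959] jaw az 0.5 y [-0.001  0.    -1.   ] w 1.0
[331.  80.] 479 [0.5418 0.191 ] 0.049 0.013 101.1 shift units [ 2.8 -0.   3.9] turn units -2.12
[424. 152.] 457 [0.6409 0.1264] 0.053 0.021 105.1 shift units [ 6.75 -0.    1.28] turn units -2.92
[257. 184.] 314 [0.4753 0.0921] 0.048 0.012 94.0 shift units [ 0.11 -0.   -0.03] turn units -0.7
```

View pics/w1.png

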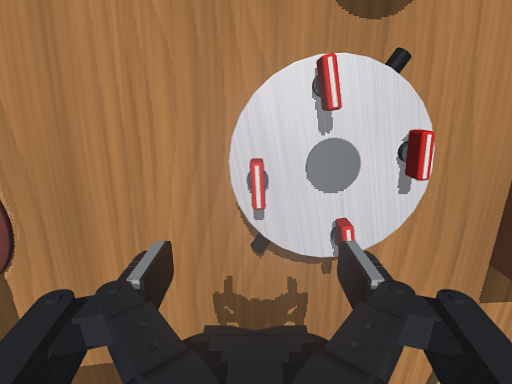

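The wrist view shows the near loose bar at (258,184), straight ahead of the tool, and the far loose bar at (420,155). Descend on the near knob.

drive_tool:
  motion:
    - [[0.08,0.9,-0.03],[0,-0.4,0],-0.5]
    - [[0,1,0],[0,0,0],0]
    - [[0,1,0],[0,0,0],0]
    - [[0,1,0],[0,0,0],0]
    - [[0,0.6,0],[0,0,0],0]
    - [[0,0.4,0],[0,0,0],0]
    - [[0,0,0],[0,0,0],0]

```text
time: 4.45
tool_pos: [0.4745, 0.0917, 0.0726]
tool_rot: [0.707, -0.707, -0.013, 0.015]
contact_force: [0.5, 0.3, -0.1]
gripper_width: 0.498
```

drive_tool:
  motion:
    - [[0,0,0],[0,0,0],1]
    - [[0,0,0],[0,0,0],1]
    - [[0,0,0],[0,0,0],1]
    - [[0,0,0],[0,0,0],1]
    - [[0,0,0],[0,0,0],1]
    - [[0,0,0],[0,0,0],1]

```text
time: 5.05
tool_pos: [0.4757, 0.0916, 0.074]
tool_rot: [0.707, -0.707, -0.014, 0.014]
contact_force: [-0.6, 0.6, 0.1]
gripper_width: -0.001
```

```bash
python3 -c "
from h import *
from plant import manip
s=manip.state();print(s['contact_force'],s['ft_torque'],s['joint_pos'])
wrist('w2')"
```

```text
[-0.58792564  0.60514829  0.11309097] [ 0.02410937 -0.00465737  0.03669593] [ 3.63715074e-02 -1.81771482e-01  2.04758196e+00  7.74858745e-06
  1.27549864e+00 -3.18934814e-03]
t 5.05 tcp [0.4757 0.0916 0.074 ] jaw az 2.3 y [ 0.  0. -1.] w -0.0
[392.  60.] 1719 [0.5404 0.1905] 0.048 0.015 101.0 shift units [2.74 0.   3.85] turn units -1.75
[253. 213.] 424 [0.4744 0.1069] 0.019 0.012 93.6 shift units [-0.03 -0.    0.62] turn units -0.27
[390. 293.] 426 [0.5648 0.0541] 0.031 0.01 133.1 shift units [ 3.5   0.   -1.64] turn units -8.17
```

View pics/w2.png

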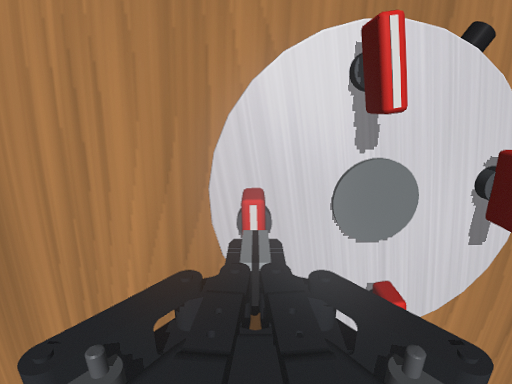

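The fingers look fully shut at (257,250), in line with the bar at (253,210) but not holding it. Check with depth.

```bash
python3 -c "
from h import *
from plant import manip
def pts(f,T,px):
    for u,v in px:
        z=float(f['range_z'][v,u]);r=rays(f,[[u,v]])[0]*z
        print((u,v),round(z,3),(T[:3,:3]@r+T[:3,3]).round(4))
f=np.load('pics/top0.npz');pts(f,f['world_from_camera'],[(221,157),(232,215),(255,181),(227,188),(300,300)])
s=manip.state();f=manip.grab_frame('wrist');T=np.eye(4);T[:3,:3]=Rn.from_quat(np.roll(s['tool_rot'],-1)).as_matrix();T[:3,3]=s['tool_pos']
print(s['gripper_width'],f['T_tool_cam'].round(3))
pts(f,T@f['T_tool_cam'],[(253,200),(253,222),(248,235),(264,235),(248,250),(264,250),(258,250),(225,175),(395,60),(375,200),(100,100)])
cv2.imwrite('pics/c3.png',cv2.resize(f['img'][170:320,180:340],None,fx=5,fy=4,interpolation=2)) 
"
```

```text
(221, 157) 1.341 [0.6372 0.1219 0.1019]
(232, 215) 1.32 [0.4721 0.0856 0.1004]
(255, 181) 1.332 [0.5701 0.0231 0.1003]
(227, 188) 1.364 [0.5527 0.1047 0.0675]
(300, 300) 1.39 [ 0.2312 -0.1168 -0.0054]
-0.003400179085428719 [[ 1.    -0.001  0.001  0.   ]
 [-0.001 -0.286  0.958 -0.178]
 [-0.    -0.958 -0.286  0.073]
 [ 0.     0.     0.     1.   ]]
(253, 200) 0.159 [0.474  0.1154 0.1006]
(253, 222) 0.161 [0.4745 0.1028 0.1024]
(248, 235) 0.143 [0.472  0.1033 0.121 ]
(264, 235) 0.144 [0.4802 0.1032 0.12  ]
(248, 250) 0.129 [0.4724 0.1028 0.1357]
(264, 250) 0.129 [0.4797 0.1029 0.1354]
(258, 250) 0.128 [0.4769 0.1032 0.1362]
(225, 175) 0.192 [0.4545 0.1207 0.0644]
(395, 60) 0.136 [0.5417 0.1917 0.1022]
(375, 200) 0.192 [0.5579 0.1084 0.0693]
(100, 100) 0.238 [0.3393 0.1681 0.0007]
```

View pics/c3.png

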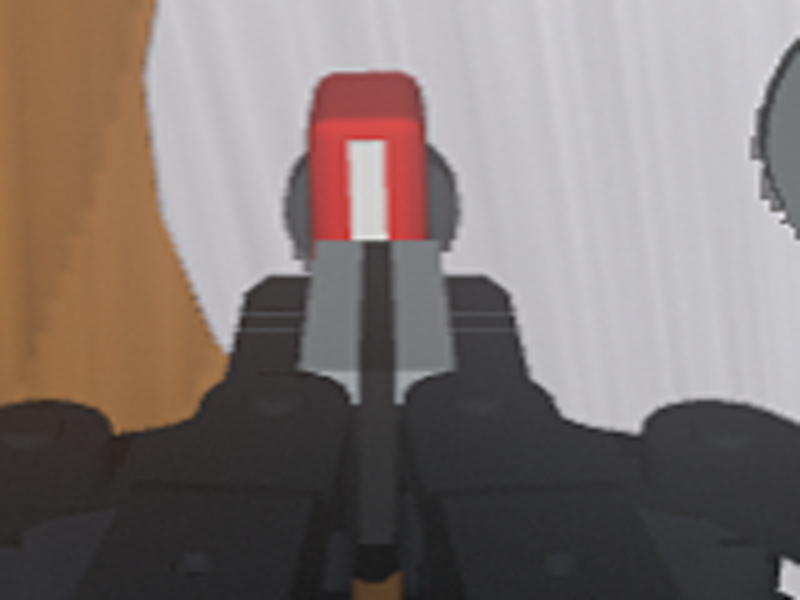

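The closed pads, at crop (310–450, 240), appear above the bar rather than around it. The pad ends come out near z≈0.115, although the reported TCP is at 0.074. I'll check the real fingertip height against independent cameras before going lower.

```bash
python3 -c "
from h import *
from plant import manip
def cloud(f,T):
    v,u=np.mgrid[0:384,0:512];r=rays(f,np.c_[u.ravel(),v.ravel()])*f['range_z'].reshape(-1,1)
    return (r@T[:3,:3].T+T[:3,3])[f['range_z'].ravel()>0]
f=np.load('pics/scene0.npz');P=cloud(f,f['world_from_camera'])
d=np.hypot(P[:,0]-.2164,P[:,1]+.5856);q=P[(d<.075)&(P[:,2]>.06)]
print('start: n',len(q),'z pcts',np.percentile(q[:,2],[0,1,5,20,50]).round(3) if len(q) else '')
h,e=np.histogram(q[:,2],bins=np.arange(.1,.4,.02));print(h)
f=manip.grab_frame('scene');P=cloud(f,f['world_from_camera']);cv2.imwrite('pics/s2.png',cv2.resize(f['img'][90:270,200:400],None,fx=4,fy=3.3,interpolation=2))
d=np.hypot(P[:,0]-.4757,P[:,1]-.0916);q=P[(d<.03)];h,e=np.histogram(q[:,2],bins=np.arange(.05,.3,.01));print(np.c_[e[:-1].round(2),h].T)
s=manip.state();print({k:np.round(s[k],3) for k in('tool_pos','gripper_width','joint_pos')})
"
```

```text
start: n 1760 z pcts [0.246 0.252 0.271 0.309 0.344]
[  0   0   0   0   0   0   0  50  71 137 253 296 210 185 197]
[[5.00e-02 6.00e-02 7.00e-02 8.00e-02 9.00e-02 1.00e-01 1.10e-01 1.20e-01
  1.30e-01 1.40e-01 1.50e-01 1.60e-01 1.70e-01 1.80e-01 1.90e-01 2.00e-01
  2.10e-01 2.20e-01 2.30e-01 2.40e-01 2.50e-01 2.60e-01 2.70e-01 2.80e-01]
 [0.00e+00 1.48e+02 5.20e+01 5.90e+01 8.20e+01 3.10e+01 2.00e+01 2.40e+01
  2.80e+01 2.00e+00 3.00e+00 1.00e+00 2.20e+01 2.10e+01 1.90e+01 3.60e+01
  2.90e+01 1.00e+00 0.00e+00 0.00e+00 0.00e+00 0.00e+00 9.00e+00 8.00e+00]]
{'tool_pos': array([0.476, 0.092, 0.074]), 'gripper_width': np.float64(0.004), 'joint_pos': array([ 0.036, -0.182,  2.048,  0.   ,  1.275, -0.003])}
```

View pics/s2.png

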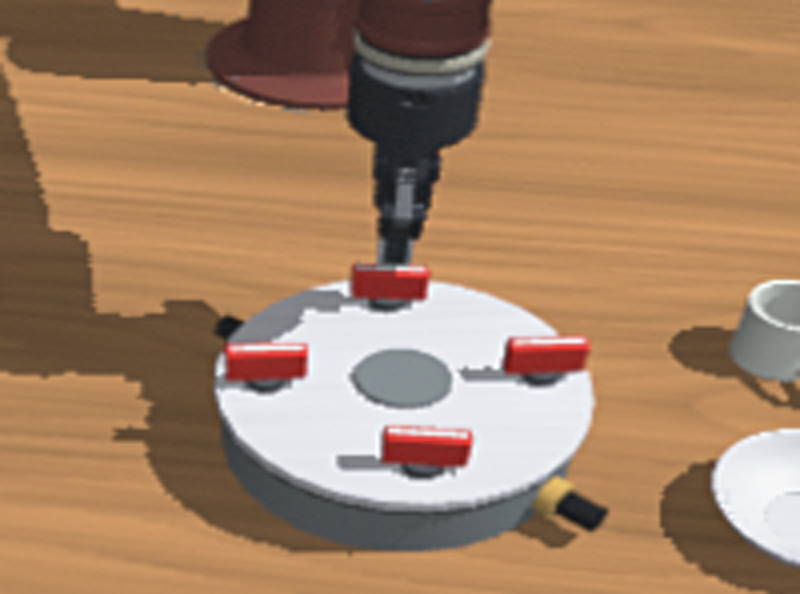

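The scene camera agrees. The jaws at (395,260) end above the bar, and at the start the tips were about 0.24 high while the reported TCP was 0.195. The real fingertips therefore sit about 40 mm behind the reported TCP. I'll open, go down about 38 mm more while watching the force, and close.

drive_tool:
  motion:
    - [[0,0,0],[0,0,0],0]
    - [[0,0,0],[0,0,0],0]
    - [[0,0,0],[0,0,0],0]
    - [[0,0,0],[0,0,0],0]
    - [[0,0.5,0],[0,0,0],0]
    - [[0,0.5,0],[0,0,0],0]
    - [[0,0.5,0],[0,0,0],0]
    - [[0,0,0],[0,0,0],0]

```text
time: 6.0
tool_pos: [0.4731, 0.0915, 0.033]
tool_rot: [-0.707, 0.707, 0.012, -0.016]
contact_force: [-0.6, -0.4, -0.2]
gripper_width: 0.501
```

drive_tool:
  motion:
    - [[0,0,0],[0,0,0],1]
    - [[0,0,0],[0,0,0],1]
    - [[0,0,0],[0,0,0],1]
    - [[0,0,0],[0,0,0],1]
    - [[0,0,0],[0,0,0],1]

```text
time: 6.5
tool_pos: [0.475, 0.0916, 0.0363]
tool_rot: [-0.707, 0.707, 0.014, -0.015]
contact_force: [-5.7, -0.0, 2.1]
gripper_width: 0.226
```

It is gripped this time (width 0.23). Turn clockwise about 37°, to the half mark.

drive_tool:
  motion:
    - [[0,0,0],[0,0.5,0],1]
    - [[0,0,0],[0,1,0],1]
    - [[0,0,0],[0,1,0],1]
    - [[0,0,0],[0,1,0],1]

```text
time: 6.9
tool_pos: [0.4753, 0.0915, 0.0363]
tool_rot: [-0.701, 0.701, -0.095, 0.095]
contact_force: [-3.2, -1.2, 0.7]
gripper_width: 0.228
```

```bash
python3 -c "
from h import *
from plant import manip
s=manip.state();print({k:np.round(s[k],3) for k in('contact_force','ft_torque','gripper_width')})
wrist('w4')"
```

```text
{'contact_force': array([-3.242, -1.155,  0.703]), 'ft_torque': array([-0.074,  0.726,  0.144]), 'gripper_width': np.float64(0.228)}
t 6.9 tcp [0.4753 0.0915 0.0363] jaw az -15.4 y [-0.001 -0.    -1.   ] w 0.23
[370.  31.] 1543 [0.5438 0.1794] 0.025 0.013 100.4 shift units [ 1.71 -0.    4.12] turn units -5.16
[255. 263.] 1508 [0.4758 0.0928] 0.048 0.013 76.9 shift units [ 0.   -0.    0.05] turn units -0.46
[456. 303.] 1549 [0.5708 0.0402] 0.065 0.015 110.8 shift units [ 4.23 -0.   -0.96] turn units -7.24
```

View pics/w4.png

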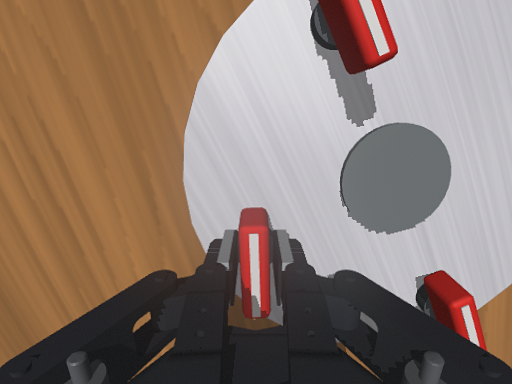

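The bar at (255,265) sits between the pads and follows the jaw. Finish the half turn, then release and lift. Next stop is the far knob.

drive_tool:
  motion:
    - [[0,0,0],[0,1,0],1]
    - [[0,0,0],[0,1,0],1]
    - [[0,0,0],[0,1,0],1]
    - [[0,0,0],[0,1,0],1]
    - [[0,0,0],[0,0.2,0],1]
    - [[0,0,0],[0,0,0],1]
    - [[0,0,0],[0,0,0],0]
    - [[0,0,0],[0,0,0],0]
    - [[0,0,0],[0,0,0],0]
    - [[0,0,0],[0,0,0],0]

```text
time: 7.95
tool_pos: [0.4763, 0.0917, 0.0368]
tool_rot: [0.672, -0.672, 0.219, -0.22]
contact_force: [0.4, -0.5, 1.0]
gripper_width: 0.5
```

drive_tool:
  motion:
    - [[0,-0.5,0],[0,0,0],0]
    - [[0,-1,0],[0,0,0],0]
    - [[0,-1,0],[0,0,0],0]
    - [[0,-1,0],[0,0,0],0]
    - [[0,0,0],[0,-1,0],0]
    - [[0,0,0],[0,-1,0],0]
    - [[0,0,0],[0,-1,0],0]
    - [[0,0,0],[0,-1,0],0]
    - [[0,0,0],[0,-1,0],0]
    - [[0,0,0],[0,-1,0],0]
    - [[0,0,0],[0,-1,0],0]
    - [[0,0,0],[0,-0.6,0],0]

```text
time: 9.15
tool_pos: [0.4761, 0.0917, 0.125]
tool_rot: [0.707, -0.707, -0.013, 0.011]
contact_force: [0.3, -0.4, -0.1]
gripper_width: 0.501
```

```bash
python3 -c "
from h import *
wrist('w5')
from plant import manip
f=manip.grab_frame('top')
for k in knobs(f,f['world_from_camera']):print(*k)"
```

```text
t 9.15 tcp [0.4761 0.0917 0.125 ] jaw az 1.9 y [ 0.002  0.    -1.   ] w 0.5
[355.  72.] 924 [0.5417 0.1909] 0.049 0.013 101.0 shift units [2.76 0.   3.88] turn units -1.81
[471. 170.] 770 [0.6397 0.1275] 0.056 0.025 109.8 shift units [6.59 0.01 1.21] turn units -3.57
[252. 208.] 599 [0.4742 0.0925] 0.048 0.015 55.3 shift units [-0.07 -0.    0.04] turn units 7.33
[364. 262.] 353 [0.5679 0.0477] 0.031 0.015 111.6 shift units [ 3.61  0.01 -1.88] turn units -3.93
[221. 157.] 77 [0.6374 0.122 ] 0.046 0.012 91.1
[254. 181.] 65 [0.5704 0.0239] 0.046 0.012 100.8
[203. 298.] 578 [0.2359 0.1596] 0.174 0.053 179.9
[198. 345.] 47 [0.1162 0.1705] 0.041 0.018 9.9
```

The near bar now reads 55.3°, which is a value of about 0.79, half way. Go to the far knob and look.

drive_tool:
  motion:
    - [[0.64,0,0.1],[0,0,0],0]
    - [[1,0,0.15],[0,0,0],0]
    - [[1,0,0.15],[0,0,0],0]
    - [[1,0,0.15],[0,0,0],0]
    - [[1,0,0.15],[0,0,0],0]
    - [[1,0,0.15],[0,0,0],0]
    - [[1,0,0.15],[0,0,0],0]
    - [[0,0,0],[0,0,0],0]

```text
time: 10.05
tool_pos: [0.6431, 0.122, 0.1244]
tool_rot: [0.707, -0.707, -0.011, 0.01]
contact_force: [-0.3, -0.0, 0.7]
gripper_width: 0.499
```

```bash
python3 -c "
from h import *
wrist('w6')"
```

```text
t 10.05 tcp [0.6431 0.122  0.1244] jaw az 1.7 y [ 0.002  0.    -1.   ] w 0.5
[115. 109.] 860 [0.5429 0.1913] 0.048 0.02 91.1 shift units [-3.92 -0.01  2.89] turn units 0.12
[253. 203.] 555 [0.6422 0.1251] 0.047 0.012 92.4 shift units [-0.03 -0.    0.13] turn units -0.14
[ 55. 229.] 771 [0.4822 0.0982] 0.065 0.016 50.3 shift units [-6.46 -0.01 -0.76] turn units 8.28
```

The bar is centred under the jaws. Descend, grip and turn half way.

drive_tool:
  motion:
    - [[-0.03,1,0.07],[0,0,0],0]
    - [[0,1,0],[0,0,0],0]
    - [[0,0.8,0],[0,0,0],0]
    - [[0,0.5,0],[0,0,0],0]
    - [[0,0.25,0],[0,0,0],0]
    - [[0,0,0],[0,0,0],0]
    - [[0,0,0],[0,0,0],1]
    - [[0,0,0],[0,0,0],1]
    - [[0,0,0],[0,0,0],1]
    - [[0,0,0],[0,0,0],1]
    - [[0,0,0],[0,0,0],1]

```text
time: 11.2
tool_pos: [0.6418, 0.1235, 0.037]
tool_rot: [0.707, -0.707, -0.012, 0.009]
contact_force: [3.8, 0.1, 6.1]
gripper_width: 0.221
```

drive_tool:
  motion:
    - [[0,0,0],[0,0.4,0],1]
    - [[0,0,0],[0,1,0],1]
    - [[0,0,0],[0,1,0],1]
    - [[0,0,0],[0,1,0],1]
    - [[0,0,0],[0,1,0],1]
    - [[0,0,0],[0,1,0],1]
    - [[0,0,0],[0,1,0],1]
    - [[0,0,0],[0,1,0],1]
    - [[0,0,0],[0,0,0],1]
    - [[0,0,0],[0,0,0],1]

```text
time: 12.2
tool_pos: [0.642, 0.1235, 0.037]
tool_rot: [0.675, -0.673, 0.212, -0.215]
contact_force: [4.4, 0.8, 5.2]
gripper_width: 0.218
```

```bash
python3 -c "
from h import *
from plant import manip
s=manip.state();print({k:np.round(s[k],3) for k in('contact_force','ft_torque','gripper_width')})
wrist('w7')"
```

```text
{'contact_force': array([4.415, 0.791, 5.154]), 'ft_torque': array([ 0.029, -0.673, -0.045]), 'gripper_width': np.float64(0.218)}
t 12.2 tcp [0.642  0.1235 0.037 ] jaw az -35.2 y [ 0.005  0.    -1.   ] w 0.22
[255. 265.] 1587 [0.643  0.1249] 0.049 0.013 56.3 shift units [0.   0.   0.07] turn units -0.3
[ 27. 280.] 1066 [0.546  0.1841] 0.035 0.015 101.7 shift units [-4.53 -0.02 -0.23] turn units -9.38
```

The far bar is at about 56°, also half. Let go, lift clear and verify.

drive_tool:
  motion:
    - [[0,0,0],[0,0,0],0]
    - [[0,0,0],[0,0,0],0]
    - [[0,0,0],[0,0,0],0]
    - [[0,0,0],[0,0,0],0]
    - [[0,-1,0],[0,0,0],0]
    - [[0,-1,0],[0,0,0],0]
    - [[0,-1,0],[0,0,0],0]
    - [[0,0,0],[0,0,0],0]

```text
time: 13.05
tool_pos: [0.6426, 0.1237, 0.1147]
tool_rot: [0.675, -0.673, 0.212, -0.216]
contact_force: [0.2, -0.6, 0.9]
gripper_width: 0.495
```

```bash
python3 -c "
from h import *
wrist('w8')"
```

```text
t 13.05 tcp [0.6426 0.1237 0.1147] jaw az -35.2 y [ 0.007  0.001 -1.   ] w 0.49
[253. 208.] 575 [0.6424 0.1255] 0.047 0.011 55.1 shift units [-0.05 -0.    0.05] turn units -0.06
[ 92. 214.] 824 [0.5486 0.1918] 0.048 0.023 101.3 shift units [-4.64 -0.03  0.06] turn units -9.3
```

Both knobs are at half and released. Second pass: regrip the far knob and turn it nearly home.

drive_tool:
  motion:
    - [[0,1,0],[0,0,0],0]
    - [[0,1,0],[0,0,0],0]
    - [[0,0.7,0],[0,0,0],0]
    - [[0,0.4,0],[0,0,0],0]
    - [[0,0,0],[0,0,0],0]
    - [[0,0,0],[0,0,0],1]
    - [[0,0,0],[0,0,0],1]
    - [[0,0,0],[0,0,0],1]
    - [[0,0,0],[0,0,0],1]
    - [[0,0,0],[0,0,0],1]

```text
time: 14.1
tool_pos: [0.6414, 0.1228, 0.0336]
tool_rot: [0.674, -0.674, 0.213, -0.215]
contact_force: [4.7, -3.5, -0.5]
gripper_width: 0.243
```

drive_tool:
  motion:
    - [[0,0,0],[0,0.6,0],1]
    - [[0,0,0],[0,1,0],1]
    - [[0,0,0],[0,1,0],1]
    - [[0,0,0],[0,1,0],1]
    - [[0,0,0],[0,1,0],1]
    - [[0,0,0],[0,1,0],1]
    - [[0,0,0],[0,1,0],1]
    - [[0,0,0],[0,1,0],1]
    - [[0,0,0],[0,0.8,0],1]
    - [[0,0,0],[0,0,0],1]

```text
time: 15.1
tool_pos: [0.6412, 0.1232, 0.0336]
tool_rot: [0.553, -0.552, 0.44, -0.442]
contact_force: [4.1, -1.9, 0.1]
gripper_width: 0.24
```

```bash
cat >> h.py <<'E'
def st(name):
    from plant import manip
    s=manip.state();print({k:np.round(s[k],3) for k in('contact_force','ft_torque','gripper_width','joint_efforts','joint_pos')})
    wrist(name)
E
python3 -c "
from h import *
st('w9')"
```

```text
{'contact_force': array([ 4.085, -1.902,  0.108]), 'ft_torque': array([-0.344, -0.688, -0.058]), 'gripper_width': np.float64(0.24), 'joint_efforts': array([  2.154, -44.174, -31.276,   0.648,   1.046,   0.231]), 'joint_pos': array([ 0.076,  0.259,  1.667, -0.   ,  1.212,  1.424])}
t 15.1 tcp [0.6412 0.1232 0.0336] jaw az -77.2 y [ 0.003 -0.    -1.   ] w 0.24
[254. 265.] 1279 [0.644  0.1243] 0.05 0.012 14.4 shift units [-0.02  0.    0.12] turn units -0.33
```

drive_tool:
  motion:
    - [[0,0,0],[0,0.3,0],1]
    - [[0,0,0],[0,0.3,0],1]
    - [[0,0,0],[0,0,0],1]

```text
time: 15.45
tool_pos: [0.6411, 0.1232, 0.0336]
tool_rot: [0.541, -0.54, 0.455, -0.456]
contact_force: [4.2, -3.1, 0.8]
gripper_width: 0.237
```

```bash
python3 -c "
from h import *
st('w10')"
```

```text
{'contact_force': array([ 4.25 , -3.085,  0.798]), 'ft_torque': array([-0.386, -0.719,  0.004]), 'gripper_width': np.float64(0.237), 'joint_efforts': array([  2.258, -43.663, -30.667,   0.711,   1.16 ,   0.058]), 'joint_pos': array([ 0.076,  0.259,  1.667, -0.   ,  1.212,  1.476])}
t 15.45 tcp [0.6411 0.1232 0.0336] jaw az -80.2 y [ 0.003 -0.    -1.   ] w 0.24
[255. 267.] 1362 [0.6442 0.1242] 0.05 0.013 11.6 shift units [-0.02  0.    0.13] turn units -0.36
```

drive_tool:
  motion:
    - [[0,0,0],[0,0.3,0],1]
    - [[0,0,0],[0,0.3,0],1]
    - [[0,0,0],[0,0,0],1]

```text
time: 15.8
tool_pos: [0.6411, 0.1232, 0.0336]
tool_rot: [0.53, -0.529, 0.468, -0.47]
contact_force: [3.8, -2.4, -0.1]
gripper_width: 0.236
```

```bash
python3 -c "
from h import *
st('w11')"
```

```text
{'contact_force': array([ 3.81 , -2.395, -0.148]), 'ft_torque': array([-0.377, -0.75 ,  0.422]), 'gripper_width': np.float64(0.236), 'joint_efforts': array([  1.719, -43.676, -30.657,   0.855,   1.176,   0.544]), 'joint_pos': array([ 7.600e-02,  2.590e-01,  1.667e+00, -1.000e-03,  1.212e+00,
        1.527e+00])}
t 15.8 tcp [0.6411 0.1232 0.0336] jaw az -83.1 y [ 0.003 -0.001 -1.   ] w 0.24
[250. 258.] 902 [0.6436 0.1244] 0.049 0.013 9.5 shift units [-0.03  0.    0.1 ] turn units -0.52
[265. 288.] 491 [0.6369 0.1182] 0.033 0.004 10.4 shift units [ 0.18 -0.   -0.19] turn units -0.7
```

The torque rose from 0.00 to 0.42 N m, so it has met the stop. One small extra push to confirm, then open straight away without backing off, and lift.

drive_tool:
  motion:
    - [[0,0,0],[0,0.3,0],1]
    - [[0,0,0],[0,0,0],1]

```text
time: 16.05
tool_pos: [0.6412, 0.1233, 0.0336]
tool_rot: [0.524, -0.523, 0.475, -0.477]
contact_force: [4.1, -2.6, 1.1]
gripper_width: 0.238
```

```bash
python3 -c "
from h import *
st('w12')"
```

```text
{'contact_force': array([ 4.121, -2.633,  1.075]), 'ft_torque': array([-0.392, -0.805,  0.691]), 'gripper_width': np.float64(0.238), 'joint_efforts': array([  1.446, -43.685, -30.65 ,   0.937,   1.186,   0.8  ]), 'joint_pos': array([ 7.600e-02,  2.590e-01,  1.667e+00, -1.000e-03,  1.212e+00,
        1.553e+00])}
t 16.05 tcp [0.6412 0.1233 0.0336] jaw az -84.6 y [ 0.003 -0.001 -1.   ] w 0.24
[258. 261.] 1088 [0.6439 0.1237] 0.05 0.012 12.0 shift units [-0.01  0.    0.11] turn units -1.31
[248. 296.] 361 [0.6343 0.1266] 0.031 0.004 9.6 shift units [-0.16 -0.   -0.26] turn units -0.83
```

drive_tool:
  motion:
    - [[0,0,0],[0,0,0],0]
    - [[0,0,0],[0,0,0],0]
    - [[0,0,0],[0,0,0],0]
    - [[0,0,0],[0,0,0],0]
    - [[0,-0.6,0],[0,0,0],0]
    - [[0,-1,0],[0,0,0],0]
    - [[0,-1,0],[0,0,0],0]
    - [[0,-1,0],[0,0,0],0]
    - [[0,0,0],[0,0,0],0]

```text
time: 17.0
tool_pos: [0.6433, 0.1238, 0.1292]
tool_rot: [0.525, -0.52, 0.474, -0.479]
contact_force: [0.1, 0.5, 0.4]
gripper_width: 0.496
```

```bash
python3 -c "
from h import *
st('w13')"
```

```text
{'contact_force': array([0.114, 0.493, 0.401]), 'ft_torque': array([ 0.011, -0.057, -0.037]), 'gripper_width': np.float64(0.496), 'joint_efforts': array([ 7.4000e-02, -4.0740e+01, -3.3434e+01,  1.0000e-03,  2.5900e-01,
        0.0000e+00]), 'joint_pos': array([0.077, 0.163, 1.608, 0.   , 1.361, 1.555])}
t 17.0 tcp [0.6433 0.1238 0.1292] jaw az -84.7 y [ 0.01   0.001 -1.   ] w 0.5
[253. 205.] 449 [0.6428 0.1247] 0.048 0.011 10.6 shift units [-0.04 -0.   -0.02] turn units -1.06
```

The far knob is home: it reads 10.6° when released, and torque was building at the stop. Now back to the near one.

drive_tool:
  motion:
    - [[0,0,0],[0,-1,0],0]
    - [[0,0,0],[0,-1,0],0]
    - [[0,0,0],[0,-1,0],0]
    - [[0,0,0],[0,-1,0],0]
    - [[0,0,0],[0,-1,0],0]
    - [[0,0,0],[0,-1,0],0]
    - [[0,0,0],[0,-1,0],0]
    - [[0,0,0],[0,-1,0],0]
    - [[0,0,0],[0,-1,0],0]
    - [[0,0,0],[0,-1,0],0]

```text
time: 18.05
tool_pos: [0.6389, 0.1234, 0.121]
tool_rot: [-0.675, 0.676, -0.211, 0.209]
contact_force: [0.2, 0.7, -0.3]
gripper_width: 0.498
```

drive_tool:
  motion:
    - [[-0.8,0,-0.9],[0,0,0],0]
    - [[-1,0,-1],[0,0,0],0]
    - [[-1,0,-1],[0,0,0],0]
    - [[-1,0,-1],[0,0,0],0]
    - [[-1,0,-1],[0,0,0],0]
    - [[0,0,0],[0,0,0],0]

```text
time: 18.65
tool_pos: [0.4667, 0.0908, 0.1198]
tool_rot: [-0.674, 0.676, -0.213, 0.209]
contact_force: [-0.8, 0.2, -0.5]
gripper_width: 0.499
```

```bash
python3 -c "
from h import *
st('w14')"
```

```text
{'contact_force': array([-0.785,  0.221, -0.486]), 'ft_torque': array([ 0.019, -0.01 ,  0.012]), 'gripper_width': np.float64(0.499), 'joint_efforts': array([-1.3000e-02, -2.6827e+01, -3.5970e+01, -3.4000e-02,  2.4800e-01,
       -3.7000e-02]), 'joint_pos': array([ 0.036, -0.253,  2.027, -0.   ,  1.373,  0.642])}
t 18.65 tcp [0.4667 0.0908 0.1198] jaw az -34.7 y [-0.005 -0.    -1.   ] w 0.5
[264.  27.] 1009 [0.542  0.1908] 0.048 0.013 100.3 shift units [ 0.2  -0.02  5.  ] turn units -9.01
[440.  27.] 1525 [0.6364 0.1256] 0.059 0.018 11.0 shift units [ 4.79 -0.04  5.01] turn units 8.85
[416. 195.] 925 [0.5733 0.0304] 0.061 0.015 104.6 shift units [ 4.88 -0.02  0.44] turn units -9.87
[263. 204.] 639 [0.4756 0.0916] 0.047 0.012 55.3 shift units [ 0.27 -0.    0.23] turn units -0.01
```

drive_tool:
  motion:
    - [[0.27,0,0.22],[0,0,0],0]
    - [[0,1,0],[0,0,0],0]
    - [[0,1,0],[0,0,0],0]
    - [[0,0.7,0],[0,0,0],0]
    - [[0,0.5,0],[0,0,0],0]
    - [[0,0.15,0],[0,0,0],0]
    - [[0,0,0],[0,0,0],0]
    - [[0,0,0],[0,0,0],1]
    - [[0,0,0],[0,0,0],1]
    - [[0,0,0],[0,0,0],1]
    - [[0,0,0],[0,0,0],1]
    - [[0,0,0],[0,0,0],1]

```text
time: 19.9
tool_pos: [0.4777, 0.0945, 0.0404]
tool_rot: [0.676, -0.674, 0.214, -0.208]
contact_force: [-13.8, 8.7, 11.5]
gripper_width: 0.15
```

drive_tool:
  motion:
    - [[0,0,0],[0,0.6,0],1]
    - [[0,0,0],[0,1,0],1]
    - [[0,0,0],[0,1,0],1]
    - [[0,0,0],[0,1,0],1]
    - [[0,0,0],[0,1,0],1]
    - [[0,0,0],[0,1,0],1]
    - [[0,0,0],[0,1,0],1]
    - [[0,0,0],[0,1,0],1]
    - [[0,0,0],[0,0.8,0],1]
    - [[0,0,0],[0,0.3,0],1]
    - [[0,0,0],[0,0.3,0],1]
    - [[0,0,0],[0,0,0],1]

```text
time: 21.1
tool_pos: [0.4797, 0.0913, 0.0404]
tool_rot: [-0.542, 0.544, -0.453, 0.453]
contact_force: [-6.7, -0.8, 5.8]
gripper_width: 0.155
```

```bash
python3 -c "
from h import *
st('w15')"
```

```text
{'contact_force': array([-6.723, -0.841,  5.79 ]), 'ft_torque': array([-0.319,  1.058,  0.352]), 'gripper_width': np.float64(0.155), 'joint_efforts': array([-1.9000e-02, -2.5507e+01, -3.3434e+01,  5.5900e-01, -1.7930e+00,
        4.4100e-01]), 'joint_pos': array([ 3.700e-02, -1.240e-01,  2.058e+00, -2.000e-03,  1.209e+00,
        1.427e+00])}
t 21.1 tcp [0.4797 0.0913 0.0404] jaw az -79.7 y [-0.002 -0.002 -1.   ] w 0.15
[441.  90.] 3220 [0.574  0.0296] 0.059 0.013 101.1 shift units [ 3.11 -0.    3.27] turn units 17.85
[52. 96.] 2332 [0.5427 0.1891] 0.046 0.013 101.0 shift units [-3.39 -0.01  3.18] turn units 17.87
[255. 273.] 1048 [0.476  0.0917] 0.048 0.013 11.1 shift units [-0.04  0.   -0.14] turn units -0.15
```

drive_tool:
  motion:
    - [[0,0,0],[0,0.3,0],1]
    - [[0,0,0],[0,0.3,0],1]
    - [[0,0,0],[0,0,0],1]

```text
time: 21.45
tool_pos: [0.4798, 0.0912, 0.0404]
tool_rot: [-0.531, 0.533, -0.466, 0.466]
contact_force: [-7.8, -1.2, 6.9]
gripper_width: 0.153
```

```bash
python3 -c "
from h import *
st('w16')"
```

```text
{'contact_force': array([-7.79 , -1.203,  6.878]), 'ft_torque': array([-0.338,  1.139,  1.381]), 'gripper_width': np.float64(0.153), 'joint_efforts': array([ -1.047, -25.495, -33.381,   0.945,  -1.779,   1.522]), 'joint_pos': array([ 3.700e-02, -1.240e-01,  2.058e+00, -2.000e-03,  1.209e+00,
        1.477e+00])}
t 21.45 tcp [0.4798 0.0912 0.0404] jaw az -82.5 y [-0.001 -0.002 -1.   ] w 0.15
[435.  81.] 3314 [0.5741 0.0292] 0.058 0.013 101.2 shift units [2.95 0.   3.42] turn units 17.27
[ 48. 107.] 2148 [0.5429 0.1879] 0.044 0.013 100.9 shift units [-3.5  -0.01  3.01] turn units 17.33
[255. 273.] 1081 [0.476  0.0914] 0.048 0.013 9.8 shift units [-0.03  0.   -0.15] turn units -0.45
```

Torque has climbed to 1.38 N m, so it is hard on the stop. Open, lift away and check both.

drive_tool:
  motion:
    - [[0,0,0],[0,0,0],0]
    - [[0,0,0],[0,0,0],0]
    - [[0,0,0],[0,0,0],0]
    - [[0,0,0],[0,0,0],0]
    - [[0,-0.5,0],[0,0,0],0]
    - [[0,-1,0],[0,0,0],0]
    - [[0,-1,0],[0,0,0],0]
    - [[0,-1,0],[0,0,0],0]
    - [[0,-1,0],[0,0,0],0]
    - [[0,-1,0],[0,0,0],0]
    - [[0,0,0],[0,0,0],0]

```text
time: 22.6
tool_pos: [0.4831, 0.0919, 0.1819]
tool_rot: [0.533, -0.528, 0.465, -0.47]
contact_force: [0.7, 0.8, 0.4]
gripper_width: 0.499
```

drive_tool:
  motion:
    - [[0,0,-0.8],[0,0,0],0]
    - [[0,0,-0.8],[0,0,0],0]
    - [[0,0,-0.8],[0,0,0],0]
    - [[0,0,0],[0,0,0],0]

```text
time: 23.0
tool_pos: [0.4192, 0.0842, 0.1756]
tool_rot: [-0.531, 0.531, -0.468, 0.467]
contact_force: [0.2, 0.1, 1.2]
gripper_width: 0.498
```

```bash
python3 -c "
from h import *
st('w17')
from plant import manip
for n in('top','scene'):
    f=manip.grab_frame(n);print(n)
    for k in knobs(f,f['world_from_camera']):print(*k)
    cv2.imwrite(f'pics/{n}9.png',f['img'])
a,b=cv2.imread('pics/top0.png'),cv2.imread('pics/top9.png');print('glass diff',cv2.absdiff(a,b)[165:205,370:412].max())"
```

```text
{'contact_force': array([0.177, 0.075, 1.187]), 'ft_torque': array([ 0.022, -0.033, -0.087]), 'gripper_width': np.float64(0.498), 'joint_efforts': array([ 1.1000e-02, -1.9691e+01, -3.7051e+01, -1.9000e-02,  2.2500e-01,
       -2.0000e-02]), 'joint_pos': array([ 0.024, -0.439,  2.073,  0.   ,  1.509,  1.468])}
t 23.0 tcp [0.4192 0.0842 0.1756] jaw az -82.7 y [-0.001  0.    -1.   ] w 0.5
[349.  17.] 804 [0.5739 0.0269] 0.054 0.016 106.3 shift units [ 3.05 -0.    5.85] turn units 16.19
[146.  32.] 672 [0.5421 0.1902] 0.049 0.014 101.3 shift units [-3.59 -0.    5.41] turn units 17.19
[254. 128.] 393 [0.4755 0.0917] 0.048 0.012 11.8 shift units [-0.01 -0.    2.27] turn units -0.91
top
[221. 157.] 74 [0.6375 0.1229] 0.048 0.013 9.9
[254. 181.] 65 [0.5704 0.0239] 0.046 0.012 100.8
[196. 191.] 73 [0.5379 0.1898] 0.047 0.012 100.8
[199. 316.] 161 [0.1771 0.1743] 0.102 0.032 161.9
[195. 357.] 47 [0.0846 0.174 ] 0.048 0.014 2.0
scene
[297. 174.] 95 [0.4906 0.0919] 0.069 0.014 9.4
[266. 200.] 154 [0.5919 0.0244] 0.048 0.03 94.8
[336. 198.] 149 [0.5594 0.1907] 0.052 0.027 98.9
[307. 224.] 122 [0.6528 0.1239] 0.061 0.013 8.6
glass diff 18
```

View pics/scene9.png

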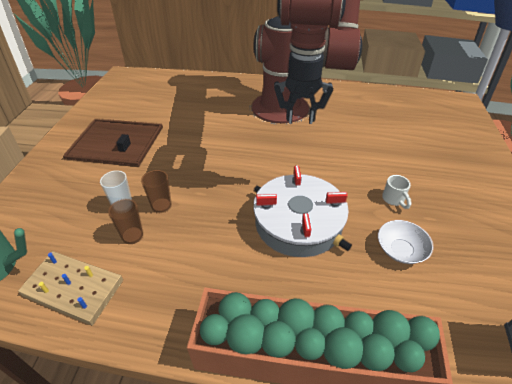

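The final scene view shows all four bars as spokes, including (297,175) and (307,224). The glass at (116,188) is in place and the arm is clear. Handing in.

```bash
python3 -c "
from plant import manip
print(manip.job_done())"
```

```text
the job is handed in; nothing more can be done
None
```

Both loose knobs are now tight, and I handed the job in at about 23 s of the 61 s allowed. No verdict is reported at hand-in.

**Order:** I turned the near knob to about 45° and let go, then did the same to the far knob. Then I turned the far knob to its stop and let go, and did the same to the near one.

**At the stops:** The measured moment rose to 0.7 N m on the far knob and 1.4 N m on the near one before I opened the gripper. The contact force readings I took, one at the end of each move, were at most about 20 N.

**Final checks:**
- **Far knob:** the released bar read 10.6° from the wrist camera and 9.9° from the top camera. Home is about 10.7°.
- **Near knob:** the bar read 11.8° from an oblique wrist view. That is 89.5° from a tight bar in the same picture, so within measurement error of home. The arm hid it from the top camera.
- **Glass:** it did not move between the first and last pictures.
- **Gripper:** it was open and clear of everything.

**What went wrong or disagreed:**
- **First grasp:** it closed on air. The real fingertips end about 40 mm behind the reported TCP, which the wrist and scene cameras both showed. I corrected for this by going lower.
- **Last grasp on the near knob:** it was a few millimetres off centre, with about 20 N of side load at closing, but it held.

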